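# Unbolt a block plane from its dock and hold it up level

## Task

The block plane is locked in its wooden storage dock by a sliding bolt. Pull the bolt's round knob straight out until the bolt snaps fully open, then grip the plane from above, lift it out until its sole is about 12 cm above the dock board, and hold it there level and still for three seconds so the sole can be sighted; finish still holding it up. Do not tip the plane on the way and leave the tape measure, the walnut offcut and the bench dog to the right where they are.

Things in the scene. Friction and masses are not known exactly. Their poses are not given: they have to be found in the camera images.
- dock: Fixed wooden dock: board 16 mm thick spanning x -83..+47, y -102..+112 mm in its own frame, with dark cleats 8-12 mm high round the plane's place. Origin: on the bench surface under the middle of that place; the plane lies along the dock's y axis, toe to +y. A steel slide bolt is on the -x side at y = +60 mm, in two keepers (x -82..-32, y 45..75 mm, tops 48 mm above the bench).
- bolt (a joint): Travel of the slide bolt in m: 0 home (its tongue lies over one cheek of the plane, which then cannot be lifted), 0.030 fully out (end stop). It moves along the dock's -x axis when pulled out, away from the plane. An over-centre spring snaps it to the nearer end; about 4 N starts it from either end.
- knob (a point): Centre of the bolt's dark steel knob, a disc 28 mm in diameter and 22 mm long, axis along the dock's x axis, 36.5 mm above the bench; moves with the bolt. It stands off the dock board (34 mm from its centre to the board's edge when home) over bare bench, so fingers can straddle it from above, closing along the dock's y axis.
- plane: Steel block plane, 165 mm long (y; toe with round front knob at +y), 48 mm wide (x), 48 mm high, 0.5 to 0.9 kg. Origin: underside of the sole at its middle, z up; 16 mm above the bench when docked. The flat outer cheeks, 48 mm apart, are 32 mm high from y -14 to +30 mm and lower beyond: grip them there across x, near the balance point (x 0, y +1, z 13 mm). The cleats beside it end at y = 27 mm.
- tape: Tape measure, black and yellow, 32 x 82 x 61 mm, standing loose on the bench; origin at the middle of its underside. Leave alone.
- offcut: Walnut offcut 38 x 85 x 19 mm, loose on the bench; origin at the middle of its underside. Leave alone.
- dog: Wooden bench dog (peg) 22 x 118 x 17 mm, the one lying loose on the front right of the bench; origin at the middle of its underside. Leave alone.

How it is judged:
By the outcome, as a careful person would: the job done as asked, in the order asked, and still so for the second after the job is handed in, while the arm keeps its last pose, push and grip.
It also fails if it takes over 51 s, if anything falls off the work surface, if the arm or the gripper's body presses on something with over 40 N, if the wrist force passes 120 N, or if a joint passes its speed limit or range.

## Robot

A 7-joint arm with a two-finger parallel gripper is mounted at the origin on a cart in front of the work surface, level with it; the furniture and walls round the work are solid. World frame = base frame: x ahead of the robot, y to its left, z up, the work surface at z = 0. Lengths are in m, angles in rad, forces in N, time in s.
With the tool pointing down it reaches from about 0.425 to 0.95 m from the base axis. Payload 16.7 kg.
Tool frame: the origin (TCP) lies on the centre line of the jaws, within the pads' length; the fingertips stand 25 mm ahead of it and the grasp point (between the pads) lies 6 mm ahead of it (robot.nose_length is the z of the fingertips in the tool frame, in m); z points along the fingers, y is the line along which they close (so a half turn about z gives the same grasp; the last joint's range is limited). The gripper opens to 94 mm and grips with 3 to 60 N. Pads are 16 mm wide; open, the fingers measure 119 mm over their backs; the gripper's body (75 mm by 177 mm) begins 78 mm behind the grasp point.
Start: joints at [1.123, 0.426, 0.074, 1.606, -0.034, 1.111, -0.067], TCP at [0.199, -0.645, 0.23] pointing down, gripper open.
Joint ranges: [-2.85, 2.85], [-0.5, 2.14], [-1.23, 1.37], [0.21, 2.46], [-1.02, 4.16], [0.16, 2.05], [-2.73, 2.73]. Speed limits (rad/s): [1.89, 1.89, 2.39, 2.39, 3.01, 3.01, 3.01].

## Interface

Orientations are given as a unit quaternion [w, x, y, z].
In Python, from station import robot gives the robot as it stands.
- The arm moves only by the shell command python3 nudge.py [OPENING], which reads ROWS from standard input. ROWS is one flat JSON list of numbers that holds 1 to 5 rows one after another, with no inner brackets; each row has 4 numbers: dx, dy, dz in m, then a turn about the tool's z in rad; each row shifts and turns the commanded pose from where the row before left it, along the tool's axes as they then stand; what a row does not reach is not made up. A row lasts 1/12 s, in which the tool goes at most 0.0417 m and 0.125 rad, less where a joint would pass 70% of its speed; a pose out of reach is approached as far as the arm can. OPENING is the opening from 0.0 (shut) to 1.0 (fully open), set as the command begins (- or left out keeps the last). The fingers move at their own pace and stop on an object; the grip force is fixed at half the most. Time passes only in rows, so rows that do not move let the fingers close. It prints the time, the measured TCP pose, the force, the opening and the grip force at its end. Input that does not fit is refused with a message, and nothing moves.
- robot.get_state(): the state, without advancing time (a new reading comes with each control period).
- robot.capture(name): name is "side" or "top" or "wrist"; returns a dict with "frame" (384x512x3 uint8, blue, green, red), "K" (3x3 intrinsics, pixels), "world_to_cam" (4x4, takes a point from world to camera coordinates). Camera axes: x right, y down, z forward; pixel columns grow to the right and rows downward; lengths in m; the calibration is good to about 2 mm. A picture is of the moment at which its call begins. There is no depth.
- robot.hand_in(): hands the job in; it is judged then, once.
The state is a dict: "time": time; "joint_pos": joint angles; "qd": joint speeds; "joint_torque": joint torques, N m; "tcp_pos": TCP position; "ee_rot": TCP orientation; "wrist_force": force on the tool from outside, world axes, zero at the start; "torque": the same for the moment, N m; "gripper_width": opening from 0.0 (shut) to 1.0 (fully open); "grasp_force": force on a finger pad.
Only numpy, scipy, OpenCV 4.12 (cv2) and the standard library are available. Lean on these libraries where they do the work, as an engineer would, in place of code of your own. Each camera call takes 0.05 s, during which the arm holds its last target. There are 200 camera calls.

## Working session

There is one attempt and no reset: what is moved stays moved. The work goes in short steps, Python scripts to look and compute and a shell command to move; the robot and the scene stay as the last step left them, time stands still between calls to the robot, and variables do not carry over. Pictures are saved under pics/ and viewed, at most 10 in all, crops included, and the job is handed in when it is done.

```bash
ls; mkdir -p pics; cat > h.py <<'E'
import numpy as np,cv2
from station import robot
def ray(c,u,v,z):
    T=c["world_to_cam"];R=T[:3,:3];o=-R.T@T[:3,3]
    d=R.T@np.linalg.inv(c["K"])@np.array([u,v,1.]);return o+d*(z-o[2])/d[2]
def proj(c,p):
    T=c["world_to_cam"];q=c["K"]@(T[:3,:3]@np.asarray(p)+T[:3,3]);return q[:2]/q[2]
E
python3 - <<'E'
from h import *
for n in("top","side"):
    c=robot.capture(n);cv2.imwrite(f"pics/{n}0.png",c["frame"]);print(c["K"].tolist(),np.round(c["world_to_cam"],3).tolist())
s=robot.get_state();print(s)
E
```

```text
nudge.py
pics
station.py
[[432.11506801774846, 0.0, 259.3499460446549], [0.0, 432.11506801774846, 194.1429842778633], [0.0, 0.0, 1.0]] [[-0.026, -1.0, 0.013, 0.01], [-0.997, 0.026, -0.069, 0.486], [0.068, -0.015, -0.998, 1.216], [0.0, 0.0, 0.0, 1.0]]
[[459.6371312333008, 0.0, 250.2267421925139], [0.0, 459.6371312333008, 188.01273879028162], [0.0, 0.0, 1.0]] [[-0.945, -0.327, 0.017, 0.454], [-0.231, 0.628, -0.743, 0.165], [0.233, -0.706, -0.669, 1.269], [0.0, 0.0, 0.0, 1.0]]
{'time': 0.1, 'joint_pos': array([ 1.1225269 ,  0.42668416,  0.07385798,  1.60650549, -0.0341051 ,
        1.1107918 , -0.0670932 ]), 'qd': array([-9.68315241e-05, -4.30973481e-04,  2.19152707e-04, -2.56027024e-03,
       -3.01183170e-04, -5.06249157e-04,  7.85145069e-04]), 'joint_torque': array([ 6.91402238e-03, -9.37476397e+01,  3.67682509e+00, -4.55049706e+01,
       -4.85346420e-02,  1.68134447e-02, -3.77426645e-06]), 'tcp_pos': array([ 0.19855595, -0.64477297,  0.22985251]), 'ee_rot': array([-5.51297569e-04,  9.88864948e-01,  1.48814635e-01, -1.22168072e-04]), 'wrist_force': array([-0.44552132, -0.1287463 ,  0.28625985]), 'torque': array([ 0.02394933, -0.02110793, -0.00431752]), 'grasp_force': 0.0, 'gripper_width': 1.0003570297873872}
```

View pics/top0.png

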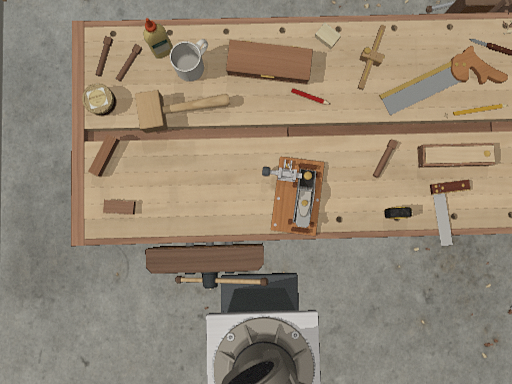

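View pics/side0.png

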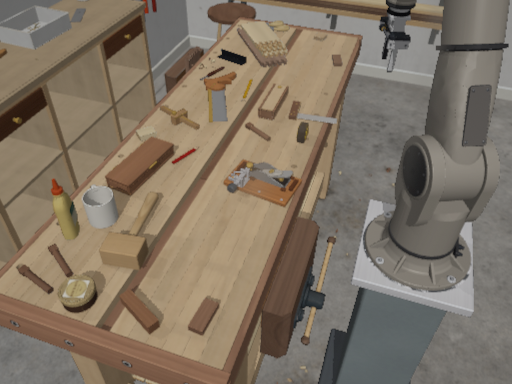

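The top view shows the dock at about (298,196), the knob at its left at (266,171), and the plane's toe pointing up-image. I'll zoom in and measure the board.

```bash
python3 - <<'E'
from h import *
c=robot.capture("top");f=c["frame"]
cr=cv2.resize(f[145:247,250:340],None,fx=5.5,fy=5.5,interpolation=cv2.INTER_CUBIC);cv2.imwrite("pics/crop1.png",cr)
h=cv2.cvtColor(f,cv2.COLOR_BGR2HSV)
print(h[232,280],h[225,280],h[200,265],h[230,300])
for p in[(266,171),(298,196),(398,212),(385,158),(120,207)]:print(p,ray(c,*p,0.02).round(3))
c=robot.capture("side");cr=cv2.resize(c["frame"][150:210,215:310],None,fx=7,fy=7,interpolation=cv2.INTER_CUBIC);cv2.imwrite("pics/crop2.png",cr)
E
```

```text
[ 19  71 170] [ 13 144 156] [ 18  75 191] [ 10 159  93]
(266, 171) [ 0.552 -0.023  0.02 ]
(298, 196) [ 0.478 -0.113  0.02 ]
(398, 212) [ 0.425 -0.396  0.02 ]
(385, 158) [ 0.581 -0.366  0.02 ]
(120, 207) [0.459 0.392 0.02 ]
```

View pics/crop1.png

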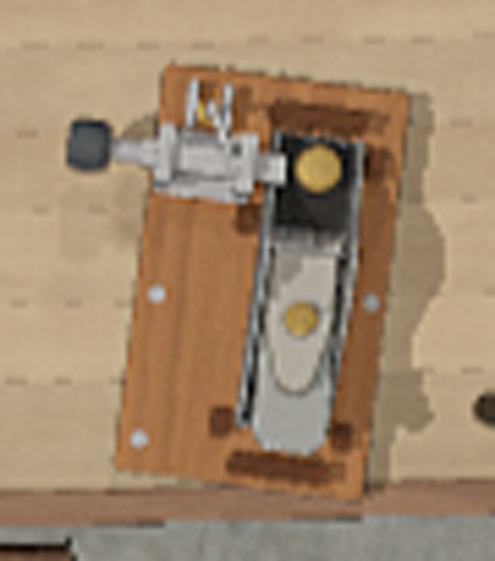

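View pics/crop2.png

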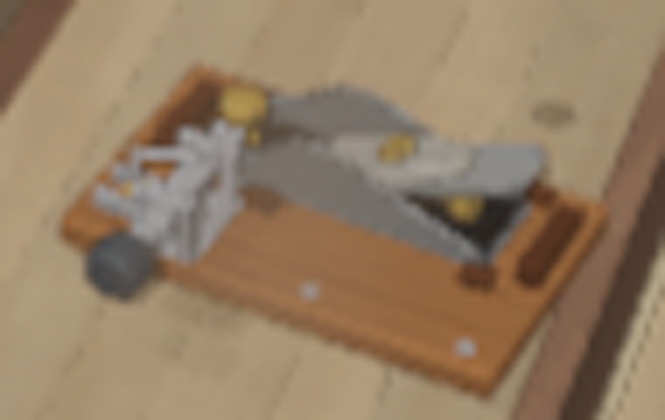

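Crop 1 shows the board corners at (165,66), (409,92), (362,497) and (117,468), with the knob centre at (90,145). Crop 2 confirms that the knob stands clear of the board, at (118,265). Next I fit the dock pose.

```bash
cat >> h.py <<'E'
def fit(A,B):
    a=A.mean(0);b=B.mean(0);z=((B-b)[:,0]+1j*(B-b)[:,1])@np.conj((A-a)[:,0]+1j*(A-a)[:,1])
    y=np.angle(z);R=np.array([[np.cos(y),-np.sin(y)],[np.sin(y),np.cos(y)]]);t=b-R@a
    return y,R,t,(A@R.T+t-B)
def tool(dw):  # world vector -> tool axes, remaining
    from scipy.spatial.transform import Rotation as Ro
    s=robot.get_state();q=s["ee_rot"];return Ro.from_quat(q[[1,2,3,0]]).as_matrix().T@np.asarray(dw)
E
python3 - <<'E'
from h import *
from scipy.spatial.transform import Rotation as Ro
c=robot.capture("top");m=lambda x,y,o,s:((x+.5)/s-.5+o[0],(y+.5)/s-.5+o[1])
px=[m(*p,(250,145),5.5) for p in[(165,66),(409,92),(362,497),(117,468)]]
A=np.array([(-83,112),(47,112),(47,-102),(-83,-102)])/1e3
f=c["frame"];h=cv2.cvtColor(f,cv2.COLOR_BGR2HSV)
B=np.array([ray(c,*p,.016)[:2] for p in px]);y,R,t,e=fit(A,B)
print("top",np.degrees(y),t,e.round(4).tolist())
k=m(90,145,(250,145),5.5);kt=ray(c,*k,.040)
s=robot.capture("side");ps=[m(*p,(215,150),7) for p in[(62,230),(198,68),(607,208),(487,395)]]
As=np.array([(-83,112),(47,112),(47,-102),(-83,-102)])/1e3
Bs=np.array([ray(s,*p,.016)[:2] for p in ps]);y2,R2,t2,e2=fit(As,Bs)
print("side",np.degrees(y2),t2,e2.round(4).tolist())
print("knob",kt,ray(s,*m(118,265,(215,150),7),.0365),"pred",R@[-.117,.06]+t)
R0=Ro.from_quat(robot.get_state()["ee_rot"][[1,2,3,0]]).as_matrix();print(R0.round(3))
E
```

```text
top -98.38643404914113 [ 0.47209539 -0.12859925] [[0.0023, 0.0009], [0.0002, -0.0006], [-0.0016, -0.0014], [-0.0009, 0.0011]]
side -98.79641740747562 [ 0.46829327 -0.12091379] [[0.0032, -0.0003], [0.0008, 0.0015], [-0.0031, 0.0028], [-0.0009, -0.004]]
knob [ 0.54924593 -0.02262934  0.04      ] [ 0.54842429 -0.02118109  0.0365    ] pred [ 0.54851812 -0.02160127]
[[ 0.956  0.294 -0.   ]
 [ 0.294 -0.956  0.   ]
 [-0.    -0.    -1.   ]]
```

```bash

echo '[0.026,-0.0246,0,0,0.026,-0.0246,0,0,0.026,-0.0246,0,0,0.026,-0.0246,0,0,0.026,-0.0246,0,0]' | python3 nudge.py
echo '[0.026,-0.0246,0,0,0.026,-0.0246,0,0,0.026,-0.0246,0,0,0.026,-0.0246,0,0,0.026,-0.0246,0,0]' | python3 nudge.py
echo '[0.026,-0.0246,0,0,0.026,-0.0246,0,0,0.026,-0.0246,0,0,0.026,-0.0246,0,0,0.026,-0.0246,0,0]' | python3 nudge.py
echo '[0.026,-0.0246,0,0,0.026,-0.0246,0,0,0.026,-0.0246,0,0,0.026,-0.0246,0,0,0.026,-0.0246,0,0]' | python3 nudge.py
echo '[0,0,0,-0.12,0,0,0,-0.12,0,0,0,-0.12,0,0,0,-0.12,0,0,0,-0.12]' | python3 nudge.py
echo '[0,0,0,-0.12,0,0,0,-0.12,0,0,0,-0.12,0,0,0,-0.12,0,0,0,-0.046]' | python3 nudge.py
cat >> h.py <<'E'
def goto(p,ang):
    from scipy.spatial.transform import Rotation as Ro
    s=robot.get_state();R=Ro.from_quat(s["ee_rot"][[1,2,3,0]]).as_matrix()
    a=np.arctan2(R[1,1],R[0,1]);d=-(np.radians(ang)-a);d=(d+np.pi/2)%np.pi-np.pi/2
    print("t",s["time"],"tcp",s["tcp_pos"].round(4),"tool delta",(R.T@(np.asarray(p)-s["tcp_pos"])).round(4),"turn",d.round(4),"yang",np.degrees(a).round(2),"tilt",R[2].round(3),"q7",s["joint_pos"][6].round(2))
E
python3 -c "
from h import *
goto([.5487,-.0217,.0425],-8.5)"
```

```text
time: 0.72
tcp_pos: [0.2872, -0.4877, 0.2305]
ee_rot: [0.0, 0.989, 0.149, -0.0]
wrist_force: [1.5, -0.1, -0.7]
gripper_width: 1.0
grasp_force: 0.0
time: 1.13
tcp_pos: [0.3753, -0.3318, 0.2307]
ee_rot: [0.0, 0.989, 0.149, 0.0]
wrist_force: [1.2, 0.3, 0.4]
gripper_width: 1.001
grasp_force: 0.0
time: 1.55
tcp_pos: [0.4634, -0.176, 0.2308]
ee_rot: [0.0, 0.989, 0.149, 0.0]
wrist_force: [-0.0, -0.7, 0.0]
gripper_width: 1.004
grasp_force: 0.0
time: 1.97
tcp_pos: [0.5514, -0.0202, 0.2307]
ee_rot: [0.0, 0.989, 0.149, 0.0]
wrist_force: [1.7, -1.5, 0.1]
gripper_width: 0.998
grasp_force: 0.0
time: 2.38
tcp_pos: [0.5508, -0.0217, 0.2305]
ee_rot: [-0.0, 0.899, 0.437, -0.0]
wrist_force: [0.1, 0.5, 0.1]
gripper_width: 1.002
grasp_force: 0.0
time: 2.8
tcp_pos: [0.5508, -0.0219, 0.2305]
ee_rot: [-0.0, 0.754, 0.656, 0.0]
wrist_force: [0.3, -0.5, -0.1]
gripper_width: 0.996
grasp_force: 0.0
t 2.8 tcp [ 0.5508 -0.0219  0.2305] tool delta [-1.00e-04 -2.10e-03  1.88e-01] turn 0.0097 yang -7.94 tilt [ 0. -0. -1.] q7 -0.36
```

```bash

echo '[0,-0.002,0.03,0.01,0,0,0.03,0,0,0,0.03,0,0,0,0.03,0,0,0,0,0]' | python3 nudge.py
python3 - <<'E'
from h import *
goto([.5487,-.0217,.0425],-8.5)
c=robot.capture("wrist");cv2.imwrite("pics/wrist1.png",c["frame"])
for p in[(.5487,-.0217,.0365)]:print(proj(c,p))
E
```

```text
time: 3.22
tcp_pos: [0.5459, -0.0217, 0.1058]
ee_rot: [-0.002, 0.76, 0.65, -0.002]
wrist_force: [-2.2, 0.3, -0.9]
gripper_width: 1.0
grasp_force: 0.0
t 3.2167 tcp [ 0.5459 -0.0217  0.1058] tool delta [0.0005 0.0032 0.0633] turn -0.0076 yang -8.93 tilt [-0.001 -0.007 -1.   ] q7 -0.47
[268.33953494 210.88156993]
```

View pics/wrist1.png

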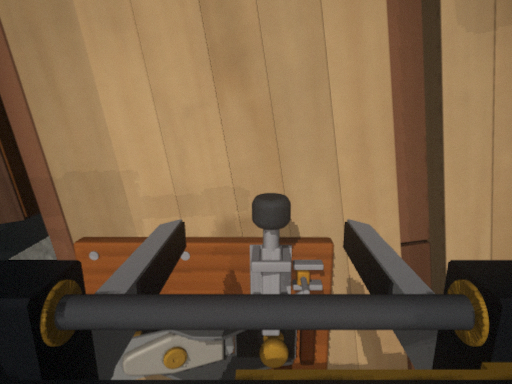

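The wrist view shows the knob at (271,212), against a predicted (268,211), between the fingers. I'll descend and grip.

```bash

echo '[0,0.002,0.022,0,0,0,0.022,0,0,0,0.0185,0,0,0,0,0,0,0,0,0]' | python3 nudge.py
python3 -c "
from h import *
goto([.5487,-.0217,.0425],-8.5)"
echo '[0,0,0,0,0,0,0,0,0,0,0,0,0,0,0,0,0,0,0,0]' | python3 nudge.py 0
echo '[0,0,0,0,0,0,0,0,0,0,0,0,0,0,0,0,0,0,0,0]' | python3 nudge.py
```

```text
time: 3.68
tcp_pos: [0.5514, -0.0217, 0.0494]
ee_rot: [0.0, 0.76, 0.65, 0.0]
wrist_force: [0.4, -0.7, 0.8]
gripper_width: 0.997
grasp_force: 0.0
t 3.6833 tcp [ 0.5514 -0.0217  0.0494] tool delta [-0.0004 -0.0027  0.0069] turn -0.0076 yang -8.94 tilt [ 0.  0. -1.] q7 -0.52
time: 4.1
tcp_pos: [0.5511, -0.0219, 0.0486]
ee_rot: [0.0, 0.76, 0.65, 0.0]
wrist_force: [0.1, 0.6, 0.2]
gripper_width: 0.683
grasp_force: 0.0
time: 4.52
tcp_pos: [0.5508, -0.0218, 0.0479]
ee_rot: [-0.0, 0.76, 0.65, -0.0]
wrist_force: [0.3, 0.0, -0.7]
gripper_width: 0.327
grasp_force: 0.0
```

```bash

echo '[0,-0.002,0.005,0,0,0,0,0,0,0,0,0,0,0,0,0,0,0,0,0]' | python3 nudge.py
echo '[0,0,0,0,0,0,0,0]' | python3 nudge.py
```

```text
time: 4.93
tcp_pos: [0.5503, -0.0214, 0.0439]
ee_rot: [0.001, 0.76, 0.65, 0.001]
wrist_force: [1.6, -0.5, 12.6]
gripper_width: 0.285
grasp_force: 30.0
time: 5.1
tcp_pos: [0.5503, -0.0215, 0.0439]
ee_rot: [0.001, 0.76, 0.65, 0.001]
wrist_force: [1.2, 0.1, 12.6]
gripper_width: 0.283
grasp_force: 30.0
```

```bash

echo '[0,0,-0.003,0,0.005,0,0,0,0.006,0,0,0,0.006,0,0,0,0.006,0,0,0]' | python3 nudge.py
echo '[0.005,0,0,0,0.004,0,0,0,0,0,0,0,0,0,0,0]' | python3 nudge.py
python3 -c "
from h import *
goto([.5487,-.0217,.0425],-8.5)"
```

```text
time: 5.52
tcp_pos: [0.5535, 0.0008, 0.0455]
ee_rot: [0.001, 0.76, 0.65, 0.001]
wrist_force: [11.0, -2.3, -16.4]
gripper_width: 0.286
grasp_force: 30.0
time: 5.85
tcp_pos: [0.5547, 0.0083, 0.0454]
ee_rot: [0.001, 0.76, 0.649, 0.0]
wrist_force: [9.4, -9.3, -13.5]
gripper_width: 0.283
grasp_force: 30.0
t 5.85 tcp [0.5547 0.0083 0.0454] tool delta [-0.0306 -0.0012  0.003 ] turn -0.009 yang -9.02 tilt [-0.001  0.001 -1.   ] q7 -0.59
```

```bash

echo '[0.001,0,0.001,0,0,0,0,0]' | python3 nudge.py
echo '[0,0,0,0,0,0,0,0,0,0,0,0,0,0,0,0,0,0,0,0]' | python3 nudge.py 0.8
echo '[0,0,0,0,0,0,-0.01,0,0,0,-0.03,0,0,0,-0.04,0,0,0,-0.04,0]' | python3 nudge.py 1
echo '[-0.03,0,-0.02,0,-0.036,0,0,0,-0.036,0,0,0,-0.03,0,0,0,0,0,0,0]' | python3 nudge.py 1
python3 - <<'E'
from h import *
R=lambda a:np.array([[np.cos(a),-np.sin(a)],[np.sin(a),np.cos(a)]])
p=R(np.radians(-98.5))@[0,.004]+[.4715,-.1275];print(p)
goto([*p,.0425],-98.5)
c=robot.capture("side");cr=cv2.resize(c["frame"][150:210,215:310],None,fx=7,fy=7,interpolation=cv2.INTER_CUBIC);cv2.imwrite("pics/crop3.png",cr)
E
```

```text
time: 6.02
tcp_pos: [0.5548, 0.0084, 0.0451]
ee_rot: [0.001, 0.761, 0.649, -0.0]
wrist_force: [3.7, -13.5, 4.2]
gripper_width: 0.288
grasp_force: 30.0
time: 6.43
tcp_pos: [0.5539, 0.0114, 0.0449]
ee_rot: [-0.0, 0.76, 0.65, 0.0]
wrist_force: [-0.1, 0.1, -0.2]
gripper_width: 0.598
grasp_force: 0.0
time: 6.85
tcp_pos: [0.5531, 0.0114, 0.1665]
ee_rot: [-0.001, 0.76, 0.65, -0.0]
wrist_force: [1.2, -0.0, -0.4]
gripper_width: 0.957
grasp_force: 0.0
time: 7.27
tcp_pos: [0.5321, -0.1256, 0.1857]
ee_rot: [0.001, 0.762, 0.647, -0.001]
wrist_force: [0.3, -0.9, -0.6]
gripper_width: 0.999
grasp_force: 0.0
[ 0.47545606 -0.12809124]
t 7.2667 tcp [ 0.5321 -0.1256  0.1857] tool delta [-0.0113 -0.0555  0.1432] turn 1.5563 yang -9.33 tilt [-0.002  0.    -1.   ] q7 -0.2
```

View pics/crop3.png

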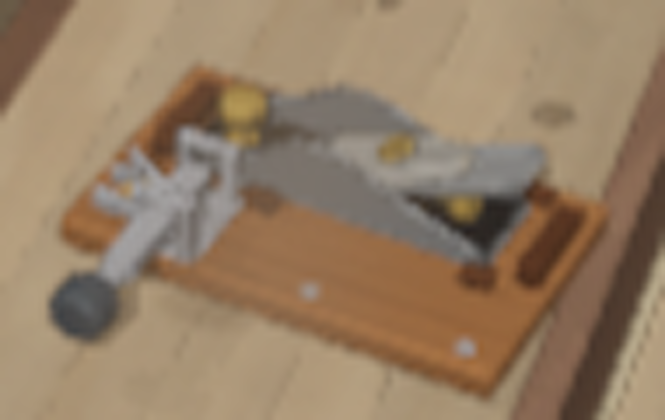

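The side crop shows the knob at (85,305) with the bolt rod extended and the tongue clear of the plane, so the bolt is open. I'll turn and move above the plane.

```bash

echo '[-0.005,-0.028,0,0,-0.004,-0.028,0,0,0,0,0,0.12,0,0,0,0.12,0,0,0,0.12]' | python3 nudge.py
echo '[0,0,0,0.12,0,0,0,0.12,0,0,0,0.12,0,0,0,0.12,0,0,0,0.12]' | python3 nudge.py
echo '[0,0,0,0.12,0,0,0,0.12,0,0,0,0.12,0,0,0,0.12,0,0,0,0.12]' | python3 nudge.py
echo '[0,0,0,0,0,0,0,0]' | python3 nudge.py
python3 - <<'E'
from h import *
goto([.473,-.1281,.0445],-98.5)
c=robot.capture("wrist");cv2.imwrite("pics/wrist2.png",c["frame"])
R=lambda a:np.array([[np.cos(a),-np.sin(a)],[np.sin(a),np.cos(a)]])
for q in[(-.024,-.014,.048),(.024,-.014,.048),(-.024,.03,.048),(.024,.03,.048),(0,.001,.048)]:
    p=R(np.radians(-98.5))@q[:2]+[.472,-.1283];print(q,proj(c,[*p,q[2]]).round(1))
E
```

```text
time: 7.73
tcp_pos: [0.4767, -0.1185, 0.1858]
ee_rot: [0.0, 0.865, 0.501, 0.0]
wrist_force: [-0.4, 0.3, -0.5]
gripper_width: 0.997
grasp_force: 0.0
time: 8.15
tcp_pos: [0.477, -0.1182, 0.1855]
ee_rot: [-0.0, 0.975, 0.223, 0.0]
wrist_force: [0.1, 0.0, 0.6]
gripper_width: 1.0
grasp_force: 0.0
time: 8.57
tcp_pos: [0.477, -0.1182, 0.1855]
ee_rot: [-0.0, 0.997, -0.075, 0.0]
wrist_force: [0.0, -1.0, -0.2]
gripper_width: 1.0
grasp_force: 0.0
time: 8.73
tcp_pos: [0.477, -0.1185, 0.1854]
ee_rot: [-0.0, 0.998, -0.07, 0.0]
wrist_force: [-0.2, 0.0, 0.4]
gripper_width: 1.001
grasp_force: 0.0
t 8.7333 tcp [ 0.477  -0.1185  0.1854] tool delta [-0.0026  0.0101  0.1409] turn 0.0084 yang -98.02 tilt [ 0. -0. -1.] q7 -1.66
(-0.024, -0.014, 0.048) [249.9 207.4]
(0.024, -0.014, 0.048) [300.7 207.8]
(-0.024, 0.03, 0.048) [249.7 161.2]
(0.024, 0.03, 0.048) [302.4 161.6]
(0, 0.001, 0.048) [275.6 192.2]
```

View pics/wrist2.png

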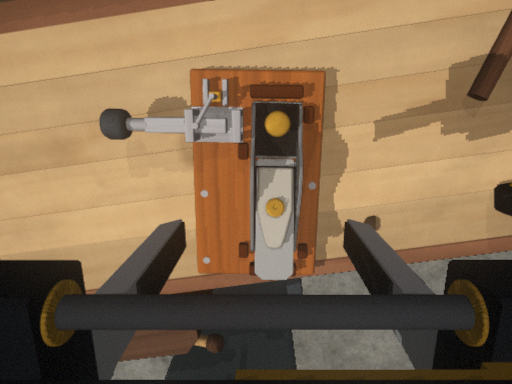

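The cheeks span columns 251–302, which matches the prediction, and the bolt is fully out with its knob at (115,124). I'll centre and descend.

```bash

echo '[-0.0026,0.010,0.0,0.008,0,0,0.025,0,0,0,0.025,0,0,0,0.025,0,0,0,0,0]' | python3 nudge.py
echo '[0,0,0,0,0,0,0,0]' | python3 nudge.py
python3 -c "
from h import *
goto([.473,-.1281,.0445],-98.5)"
```

```text
time: 9.2
tcp_pos: [0.4702, -0.1292, 0.1065]
ee_rot: [-0.0, 0.997, -0.076, -0.003]
wrist_force: [-2.0, 0.0, -0.3]
gripper_width: 1.0
grasp_force: 0.0
time: 9.37
tcp_pos: [0.4732, -0.1294, 0.1111]
ee_rot: [-0.0, 0.997, -0.076, 0.0]
wrist_force: [0.1, -0.3, -0.1]
gripper_width: 0.997
grasp_force: 0.0
t 9.3667 tcp [ 0.4732 -0.1294  0.1111] tool delta [-0.0004 -0.0012  0.0666] turn -0.0043 yang -98.75 tilt [ 0.001 -0.    -1.   ] q7 -1.69
```

```bash

echo '[0,-0.001,0.02,-0.004,0,0,0.02,0,0,0,0.015,0,0,0,0.008,0,0,0,0,0]' | python3 nudge.py
echo '[0,0,0,0,0,0,0,0,0,0,0,0]' | python3 nudge.py
python3 -c "
from h import *
goto([.473,-.1281,.0445],-98.5)"
```

```text
time: 9.78
tcp_pos: [0.4729, -0.1281, 0.0469]
ee_rot: [-0.0, 0.997, -0.074, -0.0]
wrist_force: [-1.2, -0.0, -1.5]
gripper_width: 1.0
grasp_force: 0.0
time: 10.03
tcp_pos: [0.4736, -0.1282, 0.0481]
ee_rot: [0.0, 0.997, -0.075, 0.001]
wrist_force: [0.3, -0.7, -0.2]
gripper_width: 1.0
grasp_force: 0.0
t 10.0333 tcp [ 0.4736 -0.1282  0.0481] tool delta [-0.0006 -0.      0.0036] turn -0.001 yang -98.56 tilt [ 0.002  0.    -1.   ] q7 -1.74
```

```bash

echo '[0,0,0.002,0,0,0,0,0,0,0,0,0,0,0,0,0,0,0,0,0]' | python3 nudge.py 0
echo '[0,0,0,0,0,0,0,0,0,0,0,0,0,0,0,0]' | python3 nudge.py
echo '[0,0,0,0,0,0,0,0,0,0,0,0]' | python3 nudge.py
```

```text
time: 10.45
tcp_pos: [0.4729, -0.128, 0.045]
ee_rot: [-0.0, 0.997, -0.075, 0.0]
wrist_force: [0.0, -0.1, 0.7]
gripper_width: 0.686
grasp_force: 0.0
time: 10.78
tcp_pos: [0.4729, -0.1281, 0.045]
ee_rot: [-0.0, 0.997, -0.075, -0.0]
wrist_force: [-0.4, -0.2, -0.7]
gripper_width: 0.509
grasp_force: 29.9
time: 11.03
tcp_pos: [0.4729, -0.128, 0.045]
ee_rot: [-0.0, 0.997, -0.075, 0.0]
wrist_force: [0.9, -1.3, -0.7]
gripper_width: 0.509
grasp_force: 29.9
```

```bash

echo '[0,0,-0.004,0,0,0,-0.005,0,0,0,-0.006,0,0,0,-0.007,0,0,0,-0.008,0]' | python3 nudge.py
echo '[0,0,-0.01,0,0,0,-0.01,0,0,0,-0.01,0,0,0,-0.01,0,0,0,-0.01,0]' | python3 nudge.py
echo '[0,0,-0.01,0,0,0,-0.01,0,0,0,-0.01,0,0,0,-0.007,0,0,0,-0.004,0]' | python3 nudge.py
echo '[0,0,0,0,0,0,0,0,0,0,0,0,0,0,0,0]' | python3 nudge.py
python3 - <<'E'
from h import *
goto([.473,-.1281,.165],-98.5)
c=robot.capture("side");cr=cv2.resize(c["frame"][100:220,200:330],None,fx=5,fy=5,interpolation=cv2.INTER_CUBIC);cv2.imwrite("pics/lift.png",cr)
E
```

```text
time: 11.45
tcp_pos: [0.4728, -0.128, 0.0757]
ee_rot: [-0.0, 0.997, -0.075, -0.0]
wrist_force: [0.3, 0.0, -5.7]
gripper_width: 0.507
grasp_force: 29.9
time: 11.87
tcp_pos: [0.4729, -0.1281, 0.1262]
ee_rot: [0.0, 0.997, -0.075, 0.0]
wrist_force: [0.8, 0.1, -5.4]
gripper_width: 0.505
grasp_force: 29.9
time: 12.28
tcp_pos: [0.4733, -0.1281, 0.1672]
ee_rot: [0.0, 0.997, -0.075, 0.001]
wrist_force: [0.2, -0.8, -5.8]
gripper_width: 0.51
grasp_force: 29.9
time: 12.62
tcp_pos: [0.4726, -0.128, 0.1655]
ee_rot: [-0.0, 0.997, -0.075, -0.0]
wrist_force: [0.9, 0.1, -5.8]
gripper_width: 0.504
grasp_force: 29.9
t 12.6167 tcp [ 0.4726 -0.128   0.1655] tool delta [0.0004 0.     0.0005] turn -0.0009 yang -98.55 tilt [-0.001 -0.    -1.   ] q7 -1.66
```

View pics/lift.png

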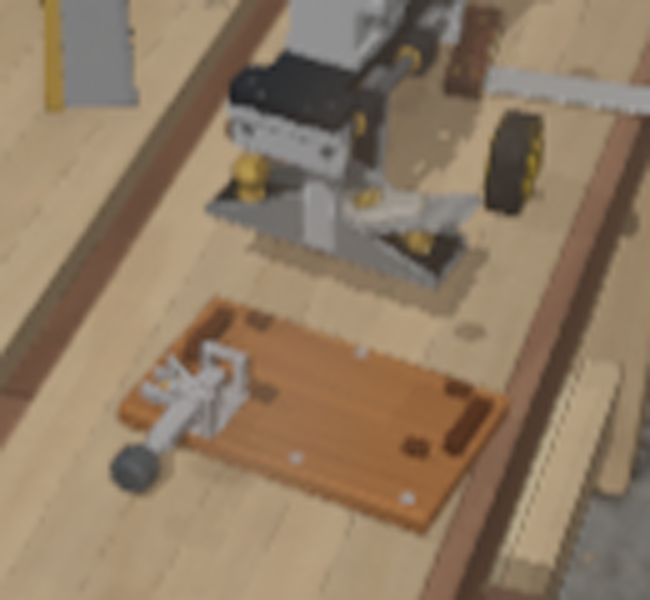

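The picture shows the plane lifted clear, its lower sole edge running (208,210)–(438,287), with the bolt still out. I'll hold, then check level against the projection.

```bash

for i in 1 2 3 4 5 6 7 8 9; do echo '[0,0,0,0,0,0,0,0,0,0,0,0,0,0,0,0,0,0,0,0]' | python3 nudge.py | egrep 'tcp|force:|time' | tr '\n' ' '; echo; done
python3 - <<'E'
from h import *
c=robot.capture("side");a=np.radians(-98.5);R=np.array([[np.cos(a),-np.sin(a)],[np.sin(a),np.cos(a)]])
for y in(.0825,-.0825):
    p=R@[-.024,y]+[.472,-.1283]
    for z in (.131,.136,.141):print(y,z,((proj(c,[*p,z])-[200,100])*5).round())
cr=cv2.resize(c["frame"][100:220,200:330],None,fx=5,fy=5,interpolation=cv2.INTER_CUBIC);cv2.imwrite("pics/lift2.png",cr)
print(np.abs(cr.astype(int)-cv2.imread("pics/lift.png")).max())
E
```

```text
time: 13.08 tcp_pos: [0.4729, -0.128, 0.166] wrist_force: [-0.1, 0.8, -5.3] grasp_force: 29.9 
time: 13.5 tcp_pos: [0.4729, -0.128, 0.166] wrist_force: [-0.1, -0.1, -5.4] grasp_force: 29.9 
time: 13.92 tcp_pos: [0.4729, -0.128, 0.166] wrist_force: [0.7, 0.1, -5.4] grasp_force: 29.9 
time: 14.33 tcp_pos: [0.4729, -0.128, 0.166] wrist_force: [-0.1, 0.4, -5.7] grasp_force: 29.9 
time: 14.75 tcp_pos: [0.4729, -0.128, 0.166] wrist_force: [0.3, 0.6, -5.3] grasp_force: 29.9 
time: 15.17 tcp_pos: [0.4729, -0.128, 0.166] wrist_force: [-0.8, -0.4, -5.2] grasp_force: 29.9 
time: 15.58 tcp_pos: [0.4729, -0.128, 0.166] wrist_force: [1.1, -0.2, -5.2] grasp_force: 29.9 
time: 16.0 tcp_pos: [0.4729, -0.128, 0.166] wrist_force: [-0.0, -0.5, -5.4] grasp_force: 29.9 
time: 16.42 tcp_pos: [0.4729, -0.128, 0.166] wrist_force: [-1.1, 0.2, -5.6] grasp_force: 29.9 
0.0825 0.131 [198. 219.]
0.0825 0.136 [198. 212.]
0.0825 0.141 [198. 206.]
-0.0825 0.131 [447. 301.]
-0.0825 0.136 [448. 294.]
-0.0825 0.141 [448. 287.]
43
```

```bash
python3 -c "
from station import robot
print(robot.hand_in())"
```

```text
the job is handed in; nothing more can be done
None
```

The bolt is pulled fully open, and the plane is gripped and held level and still about 12 cm above the dock board, for nearly 4 s before hand-in at about 16.5 s; no move went near the tape measure, offcut or dog.

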